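# Load the mould from behind the pots

### The arm

A 6-joint arm with a two-finger parallel gripper is mounted at the origin on the work surface. World frame = base frame: x ahead of the robot, y to its left, z up, the work surface at z = 0. Lengths are in m, angles in degrees, forces in N, time in s.
With the tool pointing down it reaches from about 0.4 to 0.825 m from the base axis. Payload 7 kg.
Tool frame: the origin (TCP) lies midway between the tips of the shut fingers; the grasp point (between the pads) lies 19 mm behind it; z points along the fingers, y is the direction in which the jaws open and shut (so a half turn about z gives the same grasp; the last joint's range is limited). The gripper opens to 88 mm and grips with 3 to 60 N. Pads are 19 mm wide; open, the fingers measure 130 mm over their backs; the gripper's body (78 mm by 193 mm) begins 47 mm behind the grasp point.
Start: joints at [88.986, 20.546, 0.682, 0, -70.136, -16.507], TCP at [0.203, 0.644, 0.2] pointing down, gripper open.
Joint ranges: [-176.03, 176.03], [-82.01, 121.73], [-58.28, 71.71], [-173.87, 95.51], [-174.79, -0.11], [-173.66, 173.66]. Speed limits (degrees/s): [136.94, 136.94, 172.46, 180, 180, 180].

### API

Orientations are given as a 3x3 rotation matrix whose columns are the frame's x, y, z axes.
In Python, from rig import robot gives the robot as it stands. Calls block until the motion is done:
- robot.goto(position, orientation): joint-space move of the TCP to a pose.
- robot.servo_line(position, ori=None, speed=0.15): straight line of the TCP; ori=None keeps the orientation; speed is the mean speed in m/s.
- robot.movej(angles): joint-space move.
- robot.move_gripper(opening): opening from 0.0 (shut) to 1.0 (fully open); the grip force is fixed at half the most; returns when the fingers have stopped.
- robot.dwell(seconds).
- robot.ik(position, orientation): joint angles nearest the present ones, or None.
- robot.grab_frame(name): name is "side" or "top"; returns (picture, depth): 384x512x3 uint8, red, green, blue; 384x512 float32, m along the optical axis (not along the pixel's ray), 0 where there is no reading.
- robot.camera_info(name): a dict with "vfov" (degrees; the focal length in pixels is half the picture's height over the tangent of half this angle, whatever the lens; pixels are square), "cx", "cy" (the principal point, pixels), "k1" (the pictures are not rectified: a ray, as slopes to the right and down, at radius r is drawn at 1 + k1 r^2 times it, then the intrinsics apply), "view" (4x4, takes a point from world to camera coordinates). Camera axes: x right, y down, z forward; pixel columns grow to the right and rows downward; lengths in m; the calibration is good to about 2 mm. A picture is of the moment at which its call begins. camera_info takes no time and is no camera call.
A pose or a line that the arm cannot do raises robot.Unreachable and nothing moves.
- robot.job_done(): hands the job in, once; it reports no verdict.
Readings, each from a call of its own:
- robot.read_t(): time.
- robot.read_qpos(): joint angles.
- robot.read_qvel(): joint speeds.
- robot.read_effort(): joint torques, N m.
- robot.read_position(): TCP position.
- robot.read_tcp_rot(): TCP orientation.
- robot.read_force(): force on the tool from outside, world axes, zero at the start.
- robot.read_ft_torque(): the same for the moment, N m.
- robot.read_grip_width(): opening from 0.0 (shut) to 1.0 (fully open).
Only numpy, scipy, OpenCV 4.12 (cv2) and the standard library are available. Lean on these libraries where they do the work, as an engineer would, in place of code of your own. Each camera call takes 0.05 s, during which the arm holds its last target.

### The job

The plaster mould stands hemmed in at the back of the ware board. Stand all three pots upright on the empty side board without moving the mould, then set the mould upright in the cup head and hold it down until the sprung pad latches. Only then put each pot back, upright and centred, on the bat it came from, toppling nothing on the way.

Things in the scene. Friction and masses are not known exactly. Their poses are not given: they have to be found in the camera images.
- beaker: Pot 1: open-topped round biscuit-fired clay beaker without handle, 85 mm high, hollow, outer diameter 44 at the foot, 56 at 22 mm height and 58 at the rim, 0.16 kg; two thin dark lines near the rim. It starts upright on round_bat. Origin: centre of the underside, z up.
- bud_vase: Pot 2: biscuit-fired clay bud vase, 106 mm high: foot 38 mm across, round belly 56 mm across at 38 mm height, straight neck 21 to 23 mm across from 66 to 98 mm height, lip 26 mm at the top, 0.2 kg. It starts upright on square_bat. Origin: centre of the underside, z up.
- lidded_jar: Pot 3: squat biscuit-fired clay jar with its lid stuck on and a 20 mm knob on top, 82 mm high over the knob; the straight body is 56 mm across from 10 to 60 mm height, foot 44 mm, 0.22 kg. It starts upright on strip_bat. Origin: centre of the underside, z up.
- mould: White plaster mould, round, 60 mm across, 56 mm high (foot 54), 0.17 kg; its top has a hollow 22 mm deep, wall 6 mm. It stands on the ware board (12 mm plywood). Pots stand to its left, its right and on its robot side, 74 mm between axes; 15 mm behind it is a batten, 130 mm long, top 35 mm above the board. Origin: centre of the underside, z up.
- round_bat: Fixed round plaster disc, 72 mm across and 8 mm thick, on the ware board: the place of the beaker. Origin: centre of its underside, so a pot on it stands 8 mm above this origin.
- square_bat: Fixed square plaster slab, 62 x 62 mm and 8 mm thick, on the ware board: the place of the bud vase. Origin: centre of its underside, a pot stands 8 mm above it.
- strip_bat: Fixed oblong plaster slab, 76 x 46 mm and 8 mm thick, on the ware board: the place of the lidded jar. Origin: centre of its underside, a pot stands 8 mm above it. All three bats swap places from start to start, each pot with its bat.
- side_board: Fixed wooden board on the bench, empty at the start, 290 mm along its x, 110 mm along its y, 12 mm thick, with a dark painted stripe along one edge: the side area for the three pots. It lies to the robot's left or right. Origin: centre of its underside; the pots stand 12 mm above it. Its yaw varies.
- cup_mouth (a point): Centre of the mouth of the cup head, a fixed grey-green metal cup 100 mm across, rim 40 mm above the bench, bore 68 mm (4 mm of play round the mould). Point on the axis at rim height, z up. In the bore is the sprung steel pad, at rest 4 mm below the rim. The pad's lug and a sliding latch lie outside on the -x side, up to 80 mm from the axis and 40 mm above the bench.
- ejector_pad (a joint): Travel of the sprung pad, m, straight down: 0 at rest, end stop 0.016. The spring pushes up with 4 N at rest, 11 N at the stop; the mould's weight alone does not lower it. Pressed past 0.0125 and held about half a second, a latch snaps over its lug and it stays at about 0.012: mould's underside then 16 mm below the rim, 40 mm of it above.
Things that resemble listed ones, but are neither listed nor needed, are in the scene too. Leave any orange look-alike of the part that bears cup_mouth alone.

How it is judged (in metres and radians):
On the way, in this order (a step that is already met when the one before it is completed fails the run):
1. all three pots stand upright on the side board, the mould still where it was (within 20 mm) (x of beaker in the frame of side_board between -0.15 and 0.15 m and y of beaker in the frame of side_board between -0.06 and 0.06 m and z of beaker in the frame of side_board between 0.006 and 0.018 m and angle between each of beaker, bud_vase, lidded_jar's own z axis and vertical below 0.12 rad and linear speed of each of beaker, bud_vase, lidded_jar below 0.05 m/s and x of bud_vase in the frame of side_board between -0.15 and 0.15 m and y of bud_vase in the frame of side_board between -0.06 and 0.06 m and z of bud_vase in the frame of side_board between 0.006 and 0.018 m and x of lidded_jar in the frame of side_board between -0.15 and 0.15 m and y of lidded_jar in the frame of side_board between -0.06 and 0.06 m and z of lidded_jar in the frame of side_board between 0.006 and 0.018 m and distance of mould from where it was at the start of the episode below 0.02 m), for 0.2 s.
2. the mould sits upright in the cup head with the pad latched down and the fingers off it, the three pots still on the side board (value of joint ejector_pad above 0.0095 m and horizontal distance between mould and cup_mouth below 0.008 m and angle between each of mould, beaker, bud_vase, lidded_jar's own z axis and vertical below 0.12 rad and z of mould in the frame of cup_mouth below -0.01 m and contact force between the fingers and mould below 0.1 N and x of beaker in the frame of side_board between -0.15 and 0.15 m and y of beaker in the frame of side_board between -0.06 and 0.06 m and z of beaker in the frame of side_board between 0.006 and 0.018 m and linear speed of each of beaker, bud_vase, lidded_jar below 0.05 m/s and x of bud_vase in the frame of side_board between -0.15 and 0.15 m and y of bud_vase in the frame of side_board between -0.06 and 0.06 m and z of bud_vase in the frame of side_board between 0.006 and 0.018 m and x of lidded_jar in the frame of side_board between -0.15 and 0.15 m and y of lidded_jar in the frame of side_board between -0.06 and 0.06 m and z of lidded_jar in the frame of side_board between 0.006 and 0.018 m), for 0.3 s.
At the end, for the whole second after the job is handed in: Mould upright in the cup head, within 8 mm of its axis, pad latched (travel over 9.5 mm, mould's underside over 10 mm below the rim); beaker, vase and jar upright (0.12 rad) on the round, square and oblong bat, within 14 mm of its centre; all released and at rest (value of joint ejector_pad above 0.0095 m and horizontal distance between mould and cup_mouth below 0.008 m and angle between each of mould, beaker, bud_vase, lidded_jar's own z axis and vertical below 0.12 rad and z of mould in the frame of cup_mouth below -0.01 m and horizontal distance between beaker and round_bat below 0.014 m and z of beaker in the frame of round_bat between 0.004 and 0.012 m and linear speed of each of beaker, bud_vase, lidded_jar, mould below 0.03 m/s and horizontal distance between bud_vase and square_bat below 0.014 m and z of bud_vase in the frame of square_bat between 0.004 and 0.012 m and horizontal distance between lidded_jar and strip_bat below 0.014 m and z of lidded_jar in the frame of strip_bat between 0.004 and 0.012 m and contact force between the fingers and beaker below 0.1 N and contact force between the fingers and bud_vase below 0.1 N and contact force between the fingers and lidded_jar below 0.1 N and contact force between the fingers and mould below 0.1 N); the robot touches nothing.
It fails at once if a pot or the mould is toppled (tilted over 0.6 rad) (angle between any of beaker, bud_vase, lidded_jar, mould's own z axis and vertical above 0.6 rad).
It also fails if it takes over 144 s, if anything falls off the work surface, if the arm or the gripper's body presses on something with over 40 N, if the wrist force passes 120 N, or if a joint passes its speed limit or range.

## Working session

There is one attempt and no reset: what is moved stays moved. The work goes in short steps, each a Python script; the robot and the scene stay as the last script left them, time stands still between calls to the robot, and variables do not carry over. Pictures are saved under pics/ and viewed, and the job is handed in when it is done.

```bash
ls; mkdir -p pics; python3 - <<'E'
from rig import robot
import cv2, numpy as np
for n in("top","side"):
    p,d=robot.grab_frame(n); cv2.imwrite(f"pics/{n}0.png",p[:,:,::-1]); np.savez(f"{n}0.npz",p=p,d=d)
    print(n,robot.camera_info(n))
print(robot.read_tcp_rot(),robot.read_t())
E
```

```text
pics
top {'vfov': 54.427312652367085, 'cx': 251.19158643951337, 'cy': 190.88252026521707, 'k1': -0.11377688959591452, 'view': array([[-0.0098513 , -0.99990464, -0.00967833, -0.0598828 ],
       [-0.99939359,  0.01016861, -0.03330238,  0.54894748],
       [ 0.03339762,  0.00934439, -0.99939846,  1.08774947],
       [ 0.        ,  0.        ,  0.        ,  1.        ]])}
side {'vfov': 49.106353490031516, 'cx': 254.94662398538634, 'cy': 193.7136692765333, 'k1': -0.014286965819528458, 'view': array([[-0.79288502, -0.60928026, -0.01053136,  0.38621731],
       [-0.31897769,  0.42970216, -0.84475398,  0.28069452],
       [ 0.51921727, -0.66643351, -0.53505122,  0.73760932],
       [ 0.        ,  0.        ,  0.        ,  1.        ]])}
[[ 9.53586006e-01 -3.01120623e-01 -3.16197859e-04]
 [-3.01120755e-01 -9.53584879e-01 -1.47268858e-03]
 [ 1.41935403e-04  1.49954895e-03 -9.99998866e-01]] 0.1
```

View pics/top0.png

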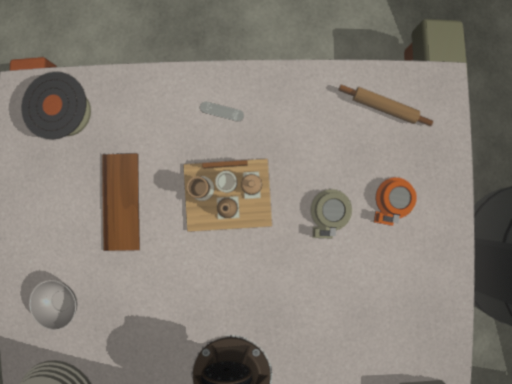

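View pics/side0.png

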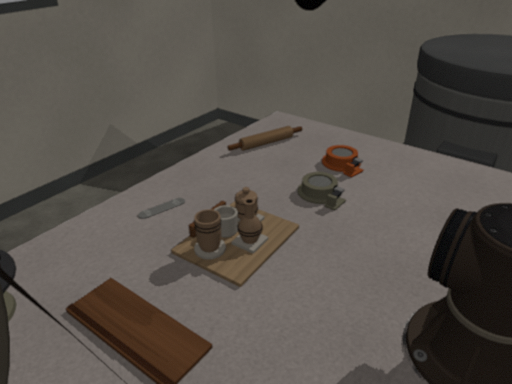

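```bash
cat > h.py <<'E'
from rig import robot
import cv2, numpy as np
def K(n):
    c=robot.camera_info(n); f=192/np.tan(np.radians(c['vfov']/2)); return f,c['cx'],c['cy'],c['k1'],np.array(c['view'])
def slopes(n,uv):
    f,cx,cy,k,V=K(n); uv=np.atleast_2d(np.asarray(uv,float)); d=(uv-[cx,cy])/f
    s=d.copy()
    for _ in range(20): s=d/(1+k*(s**2).sum(1,keepdims=True))
    return s,V
def onplane(n,uv,z):
    s,V=slopes(n,uv); R=V[:3,:3]; o=-R.T@V[:3,3]
    r=np.c_[s,np.ones(len(s))]@R
    return o+r*((z-o[2])/r[:,2:3])
def cloud(n,d):
    v,u=np.mgrid[0:384,0:512]; s,V=slopes(n,np.c_[u.ravel(),v.ravel()])
    z=d.ravel()[:,None]; p=np.c_[s*z,z]; P=(p-V[:3,3])@V[:3,:3]; P[z[:,0]==0]=np.nan
    return P.reshape(384,512,3)
def project(n,P):
    f,cx,cy,k,V=K(n); p=np.atleast_2d(P)@V[:3,:3].T+V[:3,3]; s=p[:,:2]/p[:,2:]
    return s*(1+k*(s**2).sum(1,keepdims=True))*f+[cx,cy]
def crop(n,x0,y0,x1,y1,sc,name,img=None):
    if img is None: img=robot.grab_frame(n)[0]
    cv2.imwrite('pics/'+name,cv2.resize(img[y0:y1,x0:x1,::-1],None,fx=sc,fy=sc,interpolation=cv2.INTER_CUBIC))
E
python3 - <<'E'
from h import *
t=np.load('top0.npz'); s=np.load('side0.npz')
crop('top',170,145,290,245,6,'wb_top.png',t['p']); crop('side',160,170,310,290,5,'wb_side.png',s['p'])
crop('top',290,165,430,250,5,'cup_top.png',t['p']); crop('top',90,140,160,260,5,'sb_top.png',t['p'])
P=cloud('top',t['d'])
for u,v in [(122,202),(227,182),(200,187),(252,184),(228,207),(332,210),(398,197),(345,215),(240,224),(225,163),(60,200),(330,192)]: print(u,v,P[v,u].round(4))
E
```

```text
122 202 [0.519  0.3183 0.0156]
227 182 [0.5731 0.0029 0.045 ]
200 187 [0.5605 0.0829 0.026 ]
252 184 [ 0.5636 -0.0686  0.1049]
228 207 [ 0.5028 -0.0054  0.1285]
332 210 [ 0.4902 -0.2969  0.0365]
398 197 [ 0.5253 -0.4925  0.0345]
345 215 [ 0.4755 -0.3336  0.0395]
240 224 [ 0.4518 -0.0318  0.0148]
225 163 [0.627  0.0079 0.0489]
60 200 [0.5266 0.5222 0.    ]
330 192 [ 0.5427 -0.2979  0.0069]
```

View pics/wb_top.png

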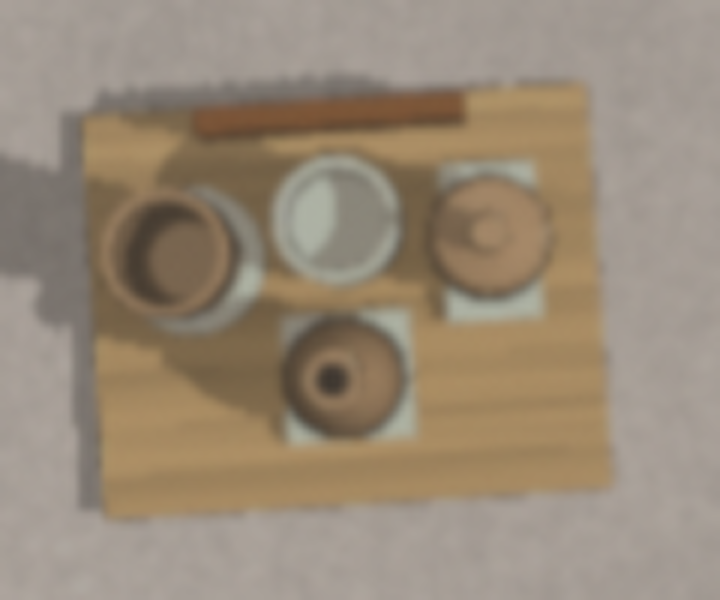

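View pics/wb_side.png

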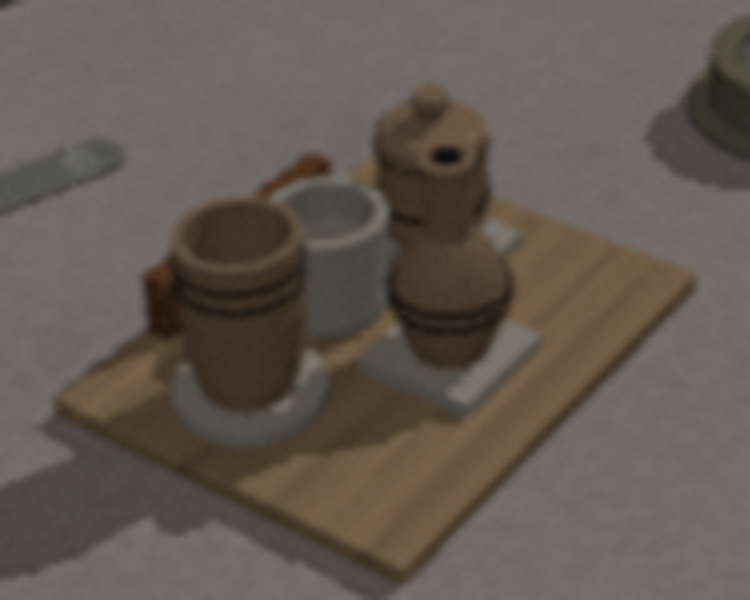

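View pics/cup_top.png

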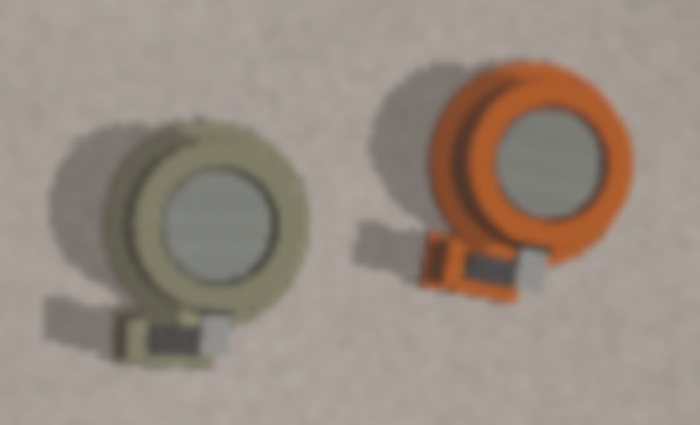

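View pics/sb_top.png

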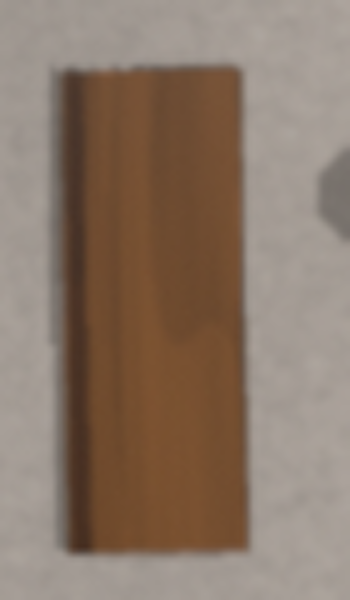

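```bash
python3 - <<'E'
from h import *
t=np.load('top0.npz')['p']; s=np.load('side0.npz')['p']
def circ(n,img,mask_fn,box,z,hull=True):
    x0,y0,x1,y1=box; sc=4
    im=cv2.resize(img[y0:y1,x0:x1],None,fx=sc,fy=sc,interpolation=cv2.INTER_CUBIC)
    m=mask_fn(cv2.cvtColor(im,cv2.COLOR_RGB2HSV).astype(int),im.astype(int)).astype(np.uint8)
    m=cv2.morphologyEx(m,cv2.MORPH_OPEN,np.ones((5,5)))
    c=max(cv2.findContours(m,0,1)[0],key=cv2.contourArea)
    uv=c[:,0].astype(float)/sc+np.array([x0,y0])+(.5/sc-.5)
    return uv,onplane(n,uv,z)
def fit(P):
    A=np.c_[2*P[:,:2],np.ones(len(P))]; b=(P[:,:2]**2).sum(1); x=np.linalg.lstsq(A,b,rcond=None)[0]
    r=np.sqrt(x[2]+x[0]**2+x[1]**2); return x[:2].round(4),round(2000*r,1),(np.hypot(*(P[:,:2]-x[:2]).T)-r).std().round(4)
# mould outer rim
uv,P=circ('top',t,lambda h,i:(h[...,1]<45)&(h[...,2]>95),(212,168,239,194),.068); print('mould',fit(P),len(P))
uv,P=circ('top',t,lambda h,i:(h[...,1]<60),(318,195,350,224),.036); print('cup pad',fit(P))
uv,P=circ('top',t,lambda h,i:(h[...,0]<24)&(h[...,1]>100),(100,145,150,258),.012)
r=cv2.minAreaRect(P[:,:2].astype(np.float32)*1000); print('side',r, cv2.boxPoints(r).round(0).tolist())
uv,P=circ('top',t,lambda h,i:(h[...,0]<26)&(h[...,1]>70),(175,150,280,240),.012)
h=cv2.convexHull(uv.astype(np.float32)); r=cv2.minAreaRect(onplane('top',h[:,0],.012)[:,:2].astype(np.float32)*1000); print('ware',r)
f=lambda a,b,x0,y0,sc:(x0+(a+.5)/sc-.5,y0+(b+.5)/sc-.5)
# manual reads from the crops (centre, then left/right/top/bottom extremes)
def ext(name,l,r,tp,b,x0,y0,sc,z):
    pts=[f(l,(tp+b)/2,x0,y0,sc),f(r,(tp+b)/2,x0,y0,sc),f((l+r)/2,tp,x0,y0,sc),f((l+r)/2,b,x0,y0,sc)]
    P=onplane('top',pts,z); print(name,P[:,:2].mean(0).round(4),'dia',np.linalg.norm(P[0]-P[1]).round(4),np.linalg.norm(P[2]-P[3]).round(4))
ext('mould',272,402,153,286,170,145,6,.068)
ext('beaker',102,235,189,320,170,145,6,.105)
ext('jar',428,553,173,298,170,145,6,.078)
ext('knob',468,511,212,252,170,145,6,.100)
ext('lip',304,361,349,406,170,145,6,.126)
ext('belly',282,408,313,439,170,145,6,.058)
ext('cuprim',132,310,134,317,290,165,5,.04)
ext('pad',163,276,167,284,290,165,5,.037)
for n,q in [('sq',[(282,318),(408,309),(416,436),(288,445)]),('strip',[(438,164),(534,158),(544,317),(446,323)]),('batten',[(195,137),(193,110),(464,92),(466,120)])]:
    z=.02 if n!='batten' else .047
    P=onplane('top',[f(a,b,170,145,6) for a,b in q],z)[:,:2]; print(n,P.mean(0).round(4),np.linalg.norm(P-np.roll(P,-1,0),axis=1).round(4),P.round(3).tolist())
P=onplane('top',[f(a,b,290,165,5) for a,b in [(213,335),(160,338),(120,340)]],.04); print('lug',P.round(3))
E
```

```text
mould (array([0.574 , 0.0047]), np.float64(58.8), np.float64(0.0006)) 246
cup pad (array([ 0.493 , -0.3016]), np.float64(100.8), np.float64(0.0058))
side ((520.3272705078125, 325.1751403808594), (286.2153625488281, 107.9727783203125), 0.8229846954345703) [[376.0, 377.0], [378.0, 269.0], [664.0, 273.0], [663.0, 381.0]]
ware ((538.3698120117188, 5.7939453125), (199.3101043701172, 249.0335235595703), 3.1161367893218994)
mould [0.5742 0.0047] dia 0.0604 0.0618
beaker [0.557  0.0777] dia 0.06 0.0588
jar [ 0.5654 -0.0666] dia 0.0574 0.0574
knob [ 0.5659 -0.0664] dia 0.0193 0.018
lip [0.5015 0.0027] dia 0.025 0.0249
belly [0.5014 0.0023] dia 0.059 0.0589
cuprim [ 0.4911 -0.3015] dia 0.1028 0.1046
pad [ 0.491  -0.3012] dia 0.0654 0.0671
sq [0.5006 0.0034] [0.0613 0.0616 0.0622 0.0616] [[0.529, 0.035], [0.533, -0.026], [0.472, -0.029], [0.468, 0.033]]
strip [ 0.5661 -0.0661] [0.0467 0.0773 0.0475 0.0773] [[0.603, -0.041], [0.606, -0.088], [0.529, -0.092], [0.526, -0.044]]
batten [0.6253 0.0096] [0.0129 0.1292 0.0134 0.1291] [[0.615, 0.074], [0.628, 0.075], [0.635, -0.054], [0.622, -0.055]]
lug [[ 0.429 -0.296  0.04 ]
 [ 0.427 -0.265  0.04 ]
 [ 0.426 -0.242  0.04 ]]
```

```bash
python3 - <<'E'
from h import *
s=np.load('side0.npz')['p']
f=lambda a,b,x0,y0,sc:(x0+(a+.5)/sc-.5,y0+(b+.5)/sc-.5)
# side crop origin 160,170 scale 5
def pc(name,l,r,tp,b,z):
    P=onplane('side',[f((l+r)/2,(tp+b)/2,160,170,5)],z); print(name,P[0].round(4))
pc('beaker',172,304,198,277,.105)
pc('lip',418,474,137,173,.126)
pc('mould',270,389,178,246,.068)
pc('knob',412,446,87,118,.100)
crop('side',290,160,380,215,8,'cup_side.png',s)
# verify reprojections
im=s.copy()
def circ(c,d,z,col):
    a=np.linspace(0,2*np.pi,60); P=np.c_[c[0]+d/2*np.cos(a),c[1]+d/2*np.sin(a),0*a+z]
    return project('side',P)
sc=5; I=cv2.resize(s[165:295,160:360],None,fx=4,fy=4,interpolation=cv2.INTER_CUBIC)
for c,d,z in [((.574,.0047),.06,.068),((.557,.0777),.058,.105),((.5657,-.0665),.056,.08),((.5014,.0025),.026,.126),((.491,-.3013),.1,.04),((.491,-.3013),.068,.04),((.557,.0777),.072,.02)]:
    q=((circ(c,d,z,0)-[160,165]+.5)*4-.5).round().astype(int); cv2.polylines(I,[q],True,(255,0,0),1)
cv2.imwrite('pics/ov_side.png',I[:,:,::-1])
E
```

```text
beaker [0.5534 0.0824 0.105 ]
lip [0.5011 0.0019 0.126 ]
mould [0.5705 0.0046 0.068 ]
knob [ 0.5612 -0.0603  0.1   ]
```

View pics/ov_side.png

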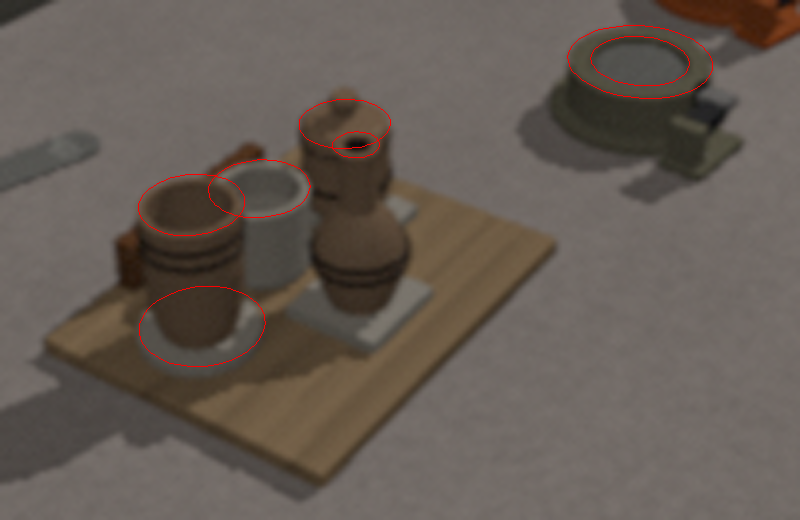

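```bash
cat >> h.py <<'E'
def R(th):
    a=np.radians(th); c,s=np.cos(a),np.sin(a); return np.array([[-s,c,0],[c,s,0],[0,0,-1.]])
def best(p,th):
    """choose between th and th+180: least motion of the last joint"""
    q0=np.array(robot.read_qpos()); b=None
    for t in(th,th+180):
        q=robot.ik(list(p),R(t))
        if q is None: continue
        c=np.abs(np.array(q)-q0).max()
        if b is None or c<b[0]: b=(c,t)
    if b is None: raise SystemExit(f'no ik {p} {th}')
    return b[1]
def say(m): print(f'{robot.read_t():.2f}',m,np.round(robot.read_position(),4),'F',np.round(robot.read_force(),1),'w',round(88*robot.read_grip_width(),1),flush=True)
def pick(x,y,z,th,zup,wopen,zdown_from):
    robot.goto([x,y,zdown_from],R(best([x,y,zdown_from],th))); 
    robot.move_gripper(wopen); say('above')
    robot.servo_line([x,y,z],speed=.15); say('down')
    robot.move_gripper(0.); say('shut')
    robot.servo_line([x,y,zup],speed=.2); say('up')
def place(x,y,z,th,zhi,wopen,zleave):
    robot.goto([x,y,zhi],R(best([x,y,zhi],th))); say('over')
    robot.servo_line([x,y,z+.01],speed=.2)
    robot.servo_line([x,y,z],speed=.05); say('set')
    robot.move_gripper(wopen); say('open')
    robot.servo_line([x,y,zleave],speed=.25); say('left')
E
python3 - <<'E'
from h import *
t=np.load('top0.npz'); P=cloud('top',t['d'])
for a in [(slice(270,330),slice(20,80)),(slice(60,150),slice(10,100)),(slice(355,384),slice(10,100))]: print(np.nanmax(P[a][...,2]))
z0=robot.read_t()
robot.servo_line([.203,.644,.27],speed=.2); say('rise')
pick(.5013,.0025,.083,90,.235,.6,.235)
E
```

```text
0.06459923327663292
0.10327714774419589
0.09044860589903454
0.60 rise [0.2029 0.644  0.2704] F [-0.8 -0.2 -1.1] w 87.9
3.90 above [0.5013 0.0025 0.235 ] F [-0.2 -0.1 -0.3] w 52.7
5.07 down [0.5019 0.0027 0.0837] F [ 0.4 -1.1  0.3] w 52.9
5.68 shut [0.5015 0.0024 0.0832] F [-0.3 -0.2  2.3] w 22.4
6.59 up [0.5004 0.0025 0.2336] F [-0.5  0.3 -1.4] w 22.7
```

```bash
python3 - <<'E'
from h import *
crop('side',150,120,350,290,4,'held_vase.png'); say('')
E
```

```text
6.64  [0.5003 0.0023 0.2333] F [-0.3 -0.  -2.3] w 22.5
```

View pics/held_vase.png

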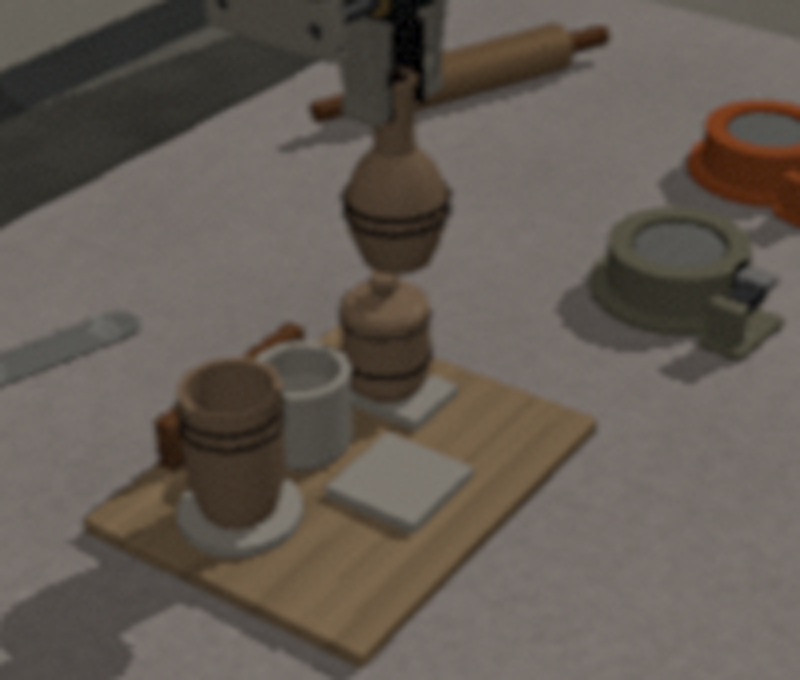

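```bash
python3 - <<'E'
from h import *
place(.43,.324,.0758,90,.235,.6,.21)
pick(.5657,-.0665,.049,-30,.205,.9,.205)
E
```

```text
7.89 over [0.4303 0.3232 0.2348] F [ 0.5 -0.8 -2.3] w 22.4
9.14 set [0.4299 0.3239 0.0758] F [ 0.  -0.4 -2.8] w 22.5
9.88 open [0.43   0.324  0.0758] F [ 0.9  0.1 -0.3] w 53.2
10.56 left [0.4298 0.324  0.2103] F [ 0.4  1.  -0.6] w 52.5
12.77 above [ 0.5657 -0.0665  0.205 ] F [-0.3  0.9  0.9] w 79.1
13.96 down [ 0.5664 -0.0664  0.0498] F [1.  0.1 0.6] w 79.2
14.50 shut [ 0.5661 -0.0665  0.0493] F [1.2 0.  2.2] w 54.4
15.43 up [ 0.5646 -0.0664  0.2034] F [-0.8 -0.1 -2.9] w 54.1
```

```bash
python3 - <<'E'
from h import *
p=robot.grab_frame('side')[0]; cv2.imwrite('pics/s2.png',p[:,:,::-1])
E
```

```text
(no output)
```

View pics/s2.png

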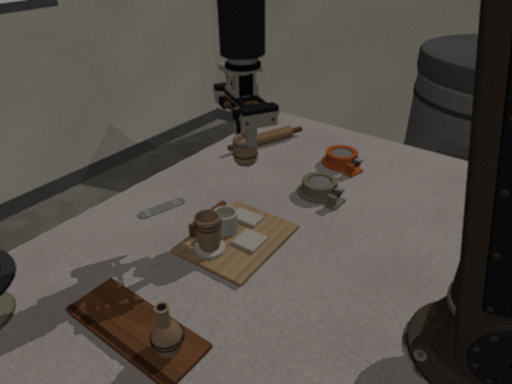

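```bash
python3 - <<'E'
from h import *
place(.52,.325,.042,90,.205,.9,.21)
pick(.557,.078,.056,30,.205,.9,.205)
E
```

```text
16.95 over [0.5201 0.3243 0.2047] F [ 0.3 -0.5 -2.5] w 54.2
18.22 set [0.5199 0.3249 0.042 ] F [ 0.1  0.5 -1.7] w 54.3
18.88 open [0.52  0.325 0.042] F [-0.6  0.1 -0.6] w 78.8
19.70 left [0.5195 0.3247 0.2093] F [1.3 0.1 0.2] w 79.2
20.90 above [0.557  0.0791 0.2048] F [-0.2  0.4  0.8] w 79.5
22.04 down [0.5576 0.0783 0.0568] F [ 0.4 -0.2 -0.5] w 79.6
22.53 shut [0.5575 0.0782 0.0565] F [0.1 0.8 2.2] w 57.8
23.43 up [0.5559 0.0778 0.2034] F [-0.3 -0.9 -2.1] w 57.8
```

```bash
python3 - <<'E'
from h import *
place(.61,.326,.0492,90,.215,.9,.21)
# bats and mould now clear of pots; get out of the way of the top camera
robot.goto([.62,.2,.35],R(best([.62,.2,.35],90))); say('clear')
for n in('top','side'):
    p,d=robot.grab_frame(n); cv2.imwrite(f'pics/{n}3.png',p[:,:,::-1]); np.savez(f'{n}3.npz',p=p,d=d)
crop('top',170,145,290,245,6,'wb3_top.png',p if 0 else np.load('top3.npz')['p'])
E
```

```text
24.43 over [0.6096 0.3252 0.2138] F [-0.1  0.1 -2. ] w 57.9
25.70 set [0.6099 0.3259 0.0492] F [ 0.7  0.1 -1.5] w 58.2
26.32 open [0.61   0.326  0.0492] F [0.1 0.8 0.6] w 79.1
27.11 left [0.6096 0.3259 0.2098] F [ 0.3 -0.4 -0. ] w 79.3
27.88 clear [0.6196 0.2    0.3485] F [-0.6  0.2 -1.1] w 79.5
```

View pics/top3.png

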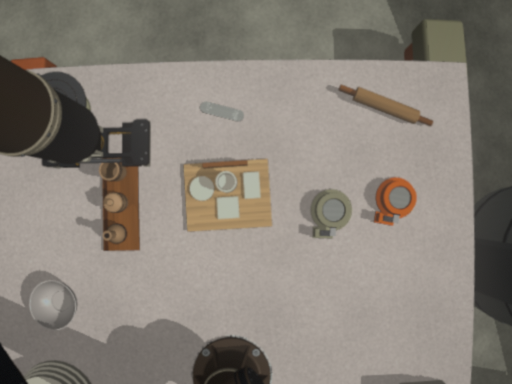

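View pics/side3.png

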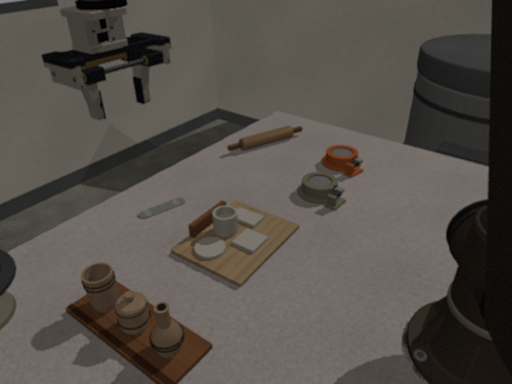

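View pics/wb3_top.png

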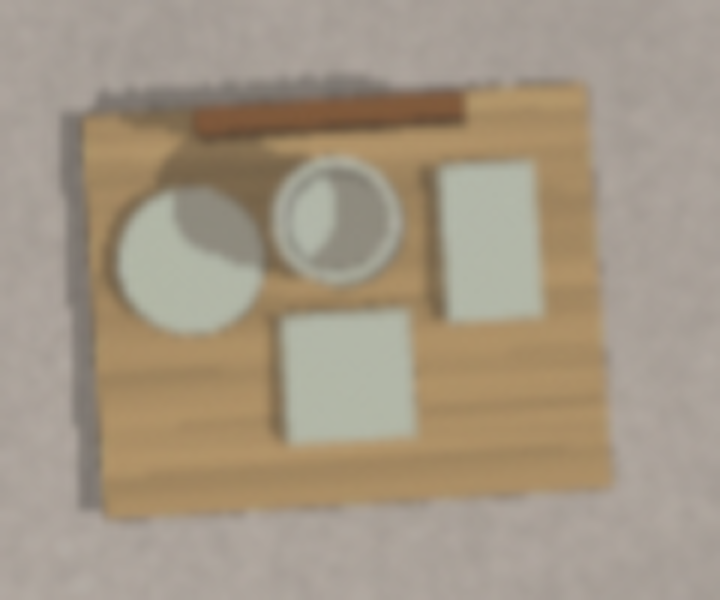

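```bash
python3 - <<'E'
from h import *
f=lambda a,b:(170+(a+.5)/6-.5,145+(b+.5)/6-.5)
P=onplane('top',[f(115,260),f(266,260),f(190,185),f(190,336)],.02); print('round',P[:,:2].mean(0).round(4),np.linalg.norm(P[0]-P[1]),np.linalg.norm(P[2]-P[3]))
for q in [[(279,317),(408,309),(416,436),(287,445)],[(436,166),(534,160),(544,316),(446,322)]]:
    P=onplane('top',[f(*a) for a in q],.02)[:,:2]; print(P.mean(0).round(4),np.linalg.norm(P-np.roll(P,-1,0),axis=1).round(4))
pick(.5735,.0047,.0362,93,.19,1.0,.19)
robot.goto([.491,-.301,.19],R(best([.491,-.301,.19],90))); say('over cup')
for n in('top','side'):
    p,d=robot.grab_frame(n); cv2.imwrite(f'pics/{n}4.png',p[:,:,::-1]); np.savez(f'{n}4.npz',p=p,d=d)
E
```

```text
round [0.558  0.0801] 0.07383815869571697 0.0734992037168515
[0.5007 0.0039] [0.0628 0.0616 0.0627 0.0622]
[ 0.5658 -0.0658] [0.0477 0.0759 0.0475 0.0759]
29.43 above [0.5736 0.005  0.1901] F [ 0.2  0.5 -0.5] w 87.8
30.61 down [0.5742 0.0049 0.037 ] F [0.2 0.5 0.5] w 88.1
31.21 shut [0.5736 0.0047 0.0365] F [-1.1 -0.7  3.2] w 58.9
32.12 up [0.5725 0.0047 0.1885] F [ 0.3 -0.5 -2.7] w 58.7
33.33 over cup [ 0.4914 -0.3003  0.1897] F [-0.2  0.8 -1.9] w 59.1
```

View pics/side4.png

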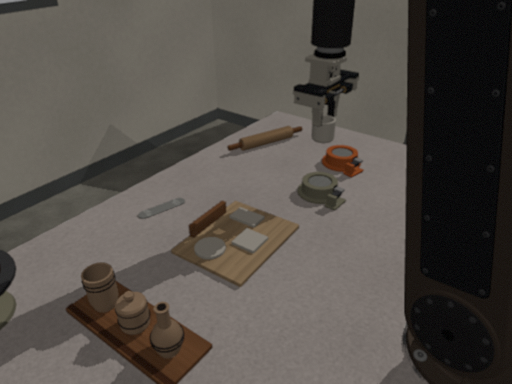

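```bash
python3 - <<'E'
from h import *
robot.servo_line([.491,-.301,.0725],speed=.15); robot.dwell(.3); say('hover')
p=robot.grab_frame('side')[0]; crop('side',285,130,385,215,8,'hov_side.png',p); np.save('hov_s.npy',p)
p=robot.grab_frame('top')[0]; crop('top',290,165,380,250,7,'hov_top.png',p)
E
```

```text
34.67 hover [ 0.4913 -0.3011  0.0732] F [-0.2  1.  -3.2] w 58.8
```

View pics/hov_side.png

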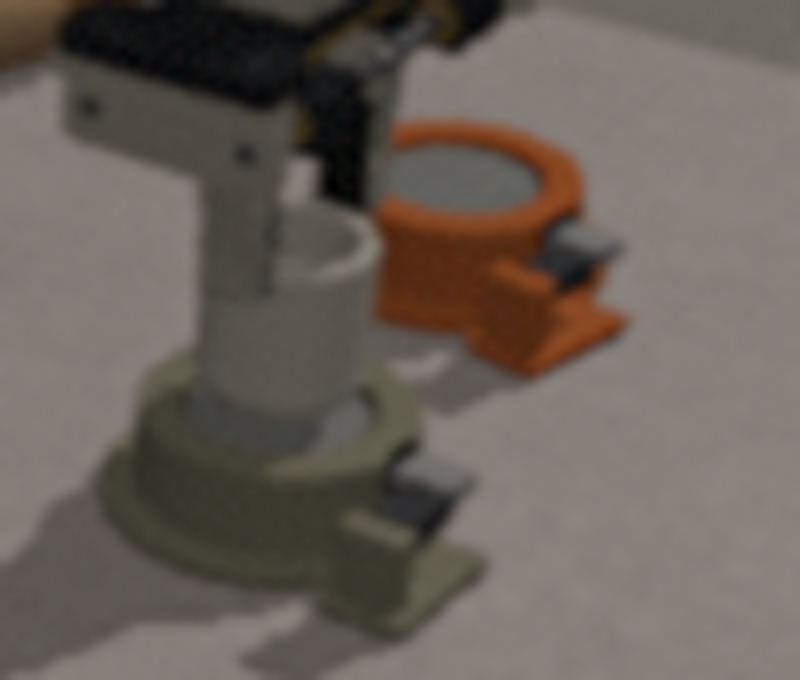

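View pics/hov_top.png

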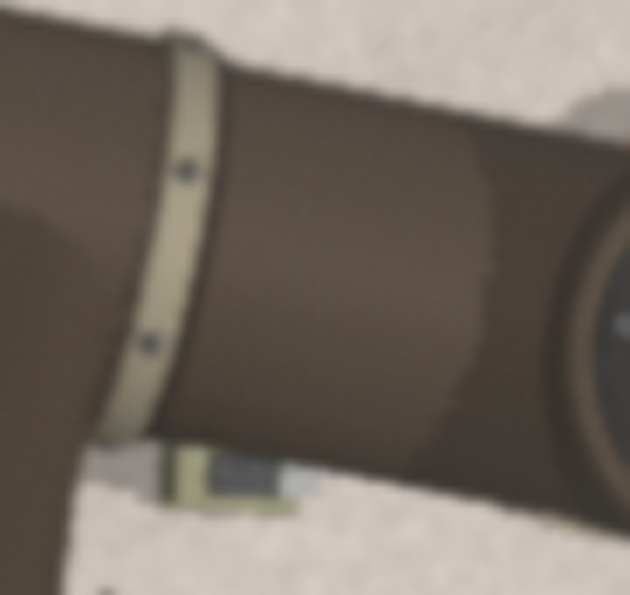

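```bash
python3 - <<'E'
from h import *
p=np.load('hov_s.npy'); I=cv2.resize(p[130:215,285:385],None,fx=8,fy=8,interpolation=cv2.INTER_CUBIC)
a=np.linspace(0,2*np.pi,80)
for c,d,z,col in [((.4913,-.3011),.06,.1045,(255,0,0)),((.4913,-.3011),.054,.0485,(255,0,0)),((.491,-.3013),.1,.04,(0,255,255)),((.491,-.3013),.068,.04,(0,255,255))]:
    q=((project('side',np.c_[c[0]+d/2*np.cos(a),c[1]+d/2*np.sin(a),0*a+z])-[285,130]+.5)*8-.5).round().astype(int); cv2.polylines(I,[q],True,col,1)
cv2.imwrite('pics/hov_ov.png',I[:,:,::-1])
E
```

```text
(no output)
```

View pics/hov_ov.png

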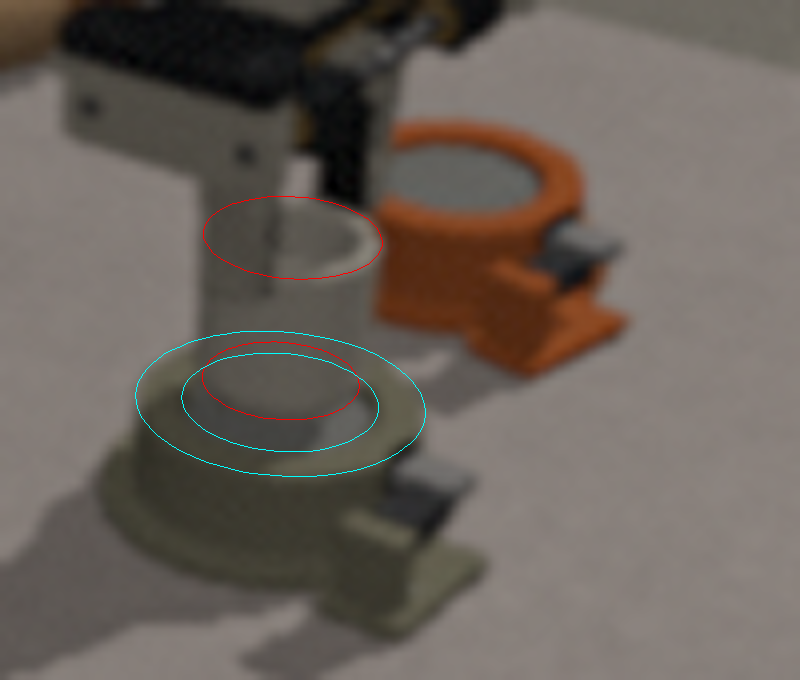

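```bash
python3 - <<'E'
from h import *
x,y=.491,-.3013
robot.servo_line([x,y,.066],speed=.05); say('enter')
for z in(.062,.058,.054,.050,.047,.045):
    robot.servo_line([x,y,z],speed=.03); robot.dwell(.1); say(z)
    F=robot.read_force()
    if F[2]>25 or np.hypot(F[0],F[1])>15: print('stop');break
E
```

```text
35.05 enter [ 0.4905 -0.3012  0.0654] F [ 0.6  0.8 -1.9] w 58.6
35.43 0.062 [ 0.491  -0.3013  0.062 ] F [-0.8 -0.1 -2.3] w 58.7
35.82 0.058 [ 0.4914 -0.3015  0.0582] F [1.6 0.3 0.3] w 58.4
36.20 0.054 [ 0.4914 -0.3015  0.0541] F [ 1.7 -1.8  2.3] w 58.6
36.58 0.05 [ 0.4914 -0.3014  0.0502] F [ 1.4 -1.7  3. ] w 58.8
36.93 0.047 [ 0.4915 -0.3015  0.0475] F [ 0.8 -0.7  6.7] w 58.5
37.28 0.045 [ 0.4915 -0.3015  0.0456] F [ 1.3 -0.5  6.8] w 58.6
```

```bash
python3 - <<'E'
from h import *
x,y=.491,-.3013
for z in(.0445,.0435,.0425):
    robot.servo_line([x,y,z],speed=.03); robot.dwell(.3); say(z)
    F=robot.read_force()
    if F[2]>15: break
robot.dwell(.5); say('held')
crop('side',285,130,385,215,8,'press_side.png')
E
```

```text
37.83 0.0445 [ 0.4915 -0.3015  0.0451] F [ 0.9 -1.   7. ] w 58.7
38.38 0.0435 [ 0.4915 -0.3015  0.0443] F [0.3 0.4 9. ] w 58.9
38.93 0.0425 [ 0.4917 -0.3016  0.0442] F [-2.2  1.3 16.6] w 58.4
39.43 held [ 0.4917 -0.3016  0.0442] F [-1.8  1.6 16.1] w 58.8
```

View pics/press_side.png

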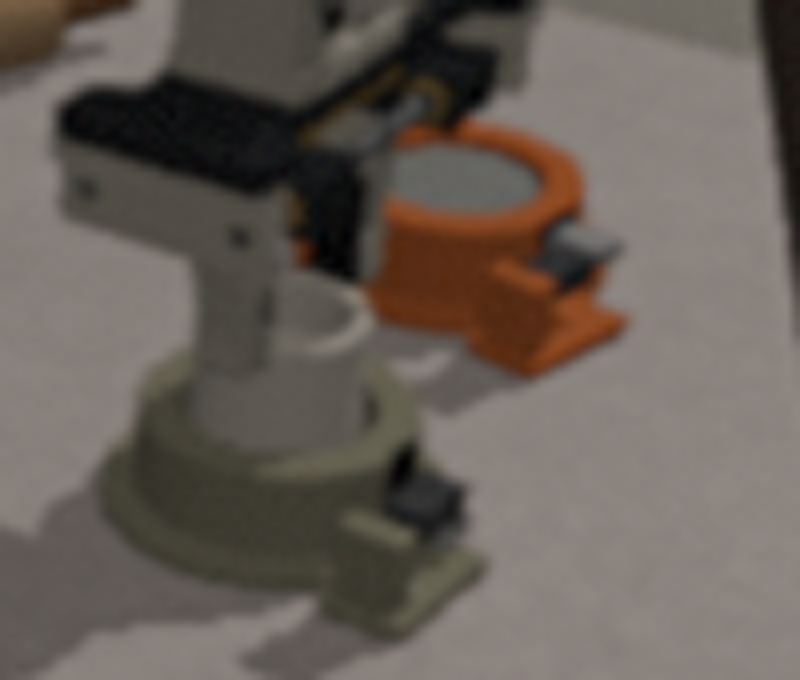

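```bash
python3 - <<'E'
from h import *
x,y=.4913,-.3014
robot.servo_line([x,y,.0470],speed=.03); say('ease')
robot.move_gripper(1.0); say('open')
robot.servo_line([x,y,.16],speed=.2); say('up')
robot.goto([.55,-.05,.33],R(best([.55,-.05,.33],90))); say('clear')
p=robot.grab_frame('side')[0]; crop('side',285,130,385,215,8,'lat_side.png',p)
cv2.imwrite('pics/side5.png',p[:,:,::-1])
p=robot.grab_frame('top')[0]; np.save('top5.npy',p);crop('top',290,165,380,250,7,'lat_top.png',p); cv2.imwrite('pics/top5.png',p[:,:,::-1])
E
```

```text
39.78 ease [ 0.4915 -0.3015  0.0475] F [ 1.1 -0.3  6.2] w 58.2
40.50 open [ 0.4913 -0.3014  0.0469] F [ 0.2 -0.2 -0. ] w 87.6
41.22 up [ 0.4907 -0.3011  0.1593] F [0.5 0.4 0.2] w 88.1
42.40 clear [ 0.5495 -0.0506  0.3287] F [ 0.4 -1.1  0.1] w 88.0
```

View pics/lat_side.png

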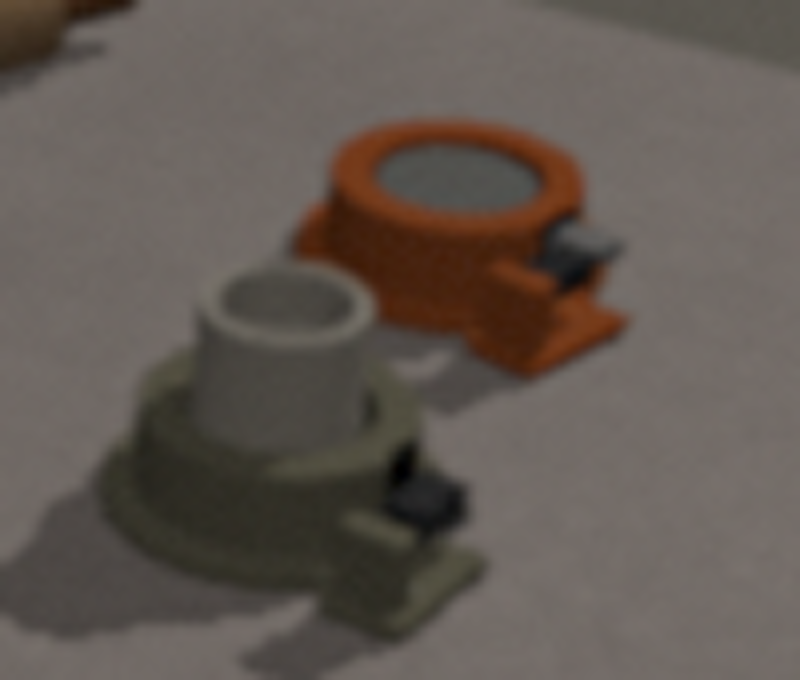

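View pics/lat_top.png

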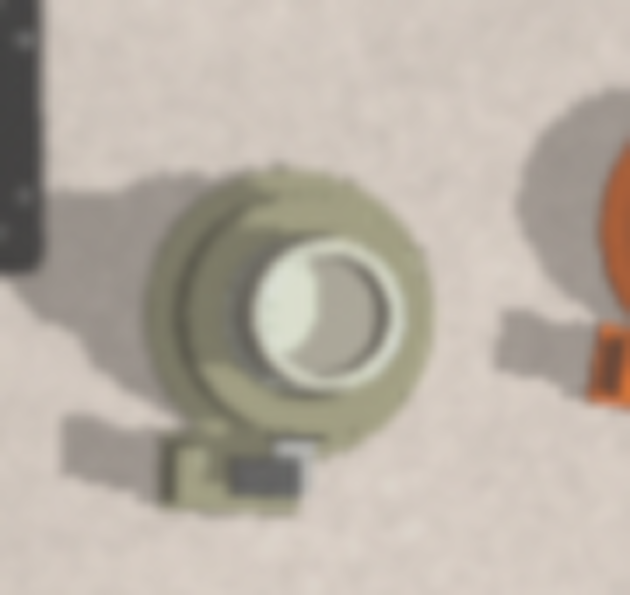

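View pics/top5.png

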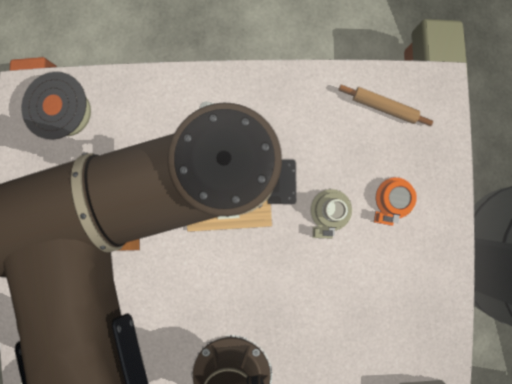

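```bash
python3 - <<'E'
from h import *
f=lambda a,b:(290+(a+.5)/7-.5,165+(b+.5)/7-.5)
for z in(.08,.092):
    P=onplane('top',[f(246,314),f(407,314),f(326,237),f(326,392)],z); print(z,P[:,:2].mean(0).round(4),np.linalg.norm(P[0]-P[1]).round(4),np.linalg.norm(P[2]-P[3]).round(4))
Q=onplane('side',[(285+288.5/8-.5,130+307.5/8-.5)],.08); print('side z=.08',Q.round(4)) # rim ellipse centre
pick(.61,.326,.0492,90,.215,.9,.21)
place(.558,.079,.0575,90,.215,.85,.2)
E
```

```text
0.08 [ 0.4924 -0.2995] 0.064 0.0609
0.092 [ 0.4926 -0.2969] 0.0632 0.0602
side z=.08 [[ 0.4885 -0.297   0.08  ]]
44.42 above [0.6101 0.3257 0.2102] F [ 0.4 -0.1 -1.2] w 79.2
45.65 down [0.6106 0.3265 0.0503] F [ 0.8 -0.4  0.4] w 79.2
46.14 shut [0.6103 0.3263 0.0497] F [-0.4  0.7  1.9] w 58.1
47.12 up [0.6091 0.3255 0.2133] F [ 0.4  1.1 -1.9] w 57.8
48.11 over [0.5584 0.0793 0.2149] F [ 0.  -0.2 -1.7] w 57.6
49.34 set [0.558  0.079  0.0577] F [-0.1  0.4 -0.4] w 57.7
49.90 open [0.558  0.079  0.0575] F [ 0.4 -0.2 -0.2] w 74.8
50.62 left [0.5577 0.079  0.2   ] F [-0.  -0.2 -1.6] w 75.1
```

```bash
python3 - <<'E'
from h import *
pick(.52,.325,.042,90,.205,.9,.205)
place(.5659,-.0662,.0503,90,.205,.85,.2)
pick(.43,.324,.0758,90,.235,.6,.235)
place(.501,.003,.0842,90,.235,.6,.21)
robot.goto([.45,.4,.3],R(best([.45,.4,.3],90))); say('clear')
for n in('top','side'):
    p,d=robot.grab_frame(n); cv2.imwrite(f'pics/{n}6.png',p[:,:,::-1]); np.save(f'{n}6.npy',p)
crop('top',170,145,290,245,6,'fin_top.png',np.load('top6.npy'))
E
```

```text
51.96 above [0.5204 0.3243 0.2052] F [ 0.1 -0.1 -0.3] w 79.2
53.19 down [0.5205 0.3255 0.0429] F [0.1 0.9 0.6] w 79.3
53.74 shut [0.5202 0.3253 0.0423] F [-1.   0.2  2. ] w 53.7
54.71 up [0.5192 0.3244 0.2034] F [ 0.6 -0.2 -3.2] w 53.9
56.17 over [ 0.5661 -0.0654  0.2049] F [ 0.8 -0.5 -2.1] w 54.0
57.40 set [ 0.5659 -0.0662  0.0505] F [-0.5 -0.8 -2.1] w 54.1
58.01 open [ 0.5659 -0.0662  0.0503] F [-1.  -0.5 -0.2] w 75.3
58.76 left [ 0.5655 -0.0661  0.1999] F [-0.6  0.5 -0.2] w 74.9
60.92 above [0.43  0.324 0.235] F [ 0.3  0.2 -0.7] w 53.2
62.12 down [0.4304 0.3245 0.0766] F [ 0.3 -0.5 -0.5] w 52.6
62.74 shut [0.4301 0.3241 0.076 ] F [0.  0.2 1.4] w 23.0
63.69 up [0.4293 0.3234 0.2335] F [-0.1 -0.6 -2.8] w 22.6
64.94 over [0.5011 0.0037 0.2348] F [ 0.2  0.2 -1.5] w 22.2
66.14 set [0.501  0.003  0.0844] F [-0.2  0.4 -1.2] w 22.7
66.88 open [0.501  0.003  0.0842] F [-0.8  0.5  0.4] w 52.4
67.53 left [0.5008 0.0031 0.2102] F [-0.9  0.1 -0.5] w 53.2
69.04 clear [0.4503 0.399  0.2997] F [0.2 0.7 0. ] w 52.3
```

View pics/fin_top.png

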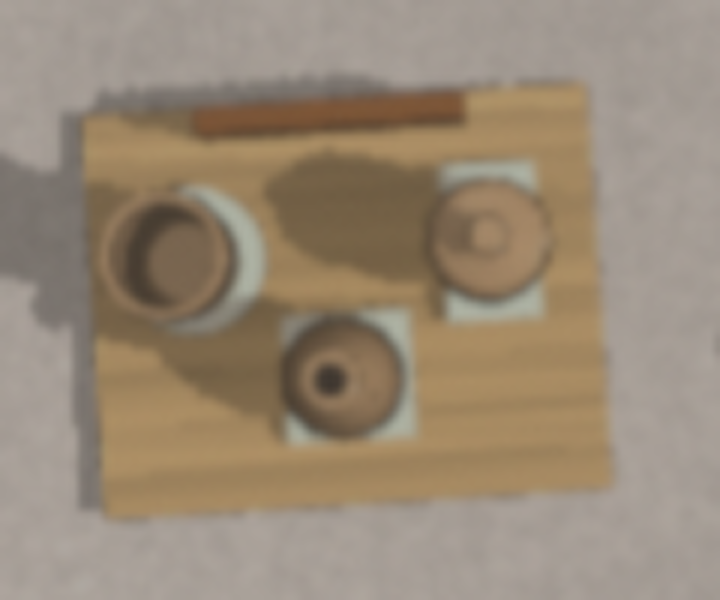

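View pics/side6.png

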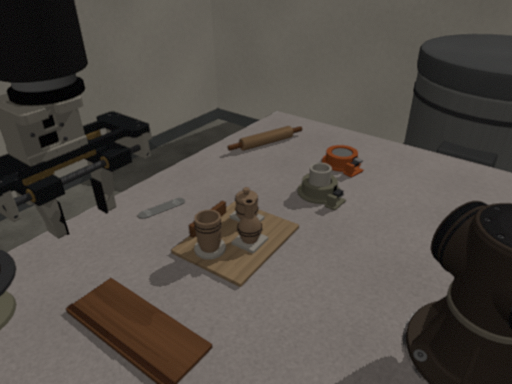

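The pictures show all three pots upright on their own bats: in the top crop the beaker rim is near (167,255), the knob at (489,235) and the vase lip at (330,379), each within about 1 mm of its starting pixel position. The mould sits low in the green cup at side (320,178), and the robot touches nothing.

```bash
python3 - <<'E'
from h import *
robot.job_done(); print(robot.read_t())
E
```

```text
the job is handed in; nothing more can be done
the job is handed in; nothing more can be done
```

The job is handed in, at about 69 s on the robot's clock of the 144 s allowed. My last checks found nothing wrong, though the hand-in reports no verdict.

- **Pots to the side board:** I moved the vase, then the jar, then the beaker. Pictures afterwards showed all three standing and the mould unmoved.
- **Mould in the cup:** I pressed it into the grey-green cup head, not the orange look-alike, until it met the end stop at about 16 N. I held it about 0.5 s and then released it. The picture showed the latch over the lug. The mould measured within about 5 mm of the cup axis (limit 8 mm), but the top and side views disagreed by about 4–5 mm. The pad's travel can't be read directly, so I judged the latch from the picture and from the force dropping when I eased off.
- **Pots back on their bats:** the last top view showed each upright and within about 2–3 mm of its bat's centre (limit 14 mm). The robot was clear of everything. I didn't measure the mould again after putting the pots back, but it was still sitting low in the cup in the last side view.

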